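# Lay out the kitchen tools in their order of use in the sloping tool tray

## Task

Set out the three tools that lie side by side to the right of the sloping tool tray, for making the soup, in the tray in their order of use: the opener in the lowest channel, nearest you, the peeler in the middle channel and the gas lighter in the top channel. Each must lie flat along its own channel with its handle to the right. Leave the tin, the salt mill and the glass where they stand.

Things in the scene. Friction and masses are not known exactly. Their poses are not given: they have to be found in the camera images.
- tray: fixed wooden tool tray, 225 deep (x) x 258 wide (y), 190 high at the back; origin under its middle; x to its high back edge, y to its left end. Floor at 30 degrees, low edge toward the robot, three channels from side to side, 82 apart up the slope; end cheeks 22 above the floor. A wall cabinet overhangs it: underside 610 above the worktop, front at x = 0.6 m, right end at y = -0.13 m
- opener_mid (a point): the opener: thick black handle and an open square metal loop for a head, 174 long x 41 wide x 20 high; the fingers stop at 41 mm anywhere along it. The point is its centre, half-way up (9.8 mm above its underside); x along its length from the handle to the working end, z up as it lies
- opener_handle (a point): a point on the opener's handle, as high as the centre and 70 mm from its centre (the handle ends 87 mm from the centre); axes as opener_mid
- peeler_mid (a point): the vegetable peeler: slim dark-blue handle and a narrow metal blade, 170 long x 25 wide x 17 high; grip it across its 25 mm width. The point is its centre, half-way up (8.7 mm above its underside); x along its length from the handle to the working end, z up as it lies
- peeler_handle (a point): a point on the peeler's handle, as high as the centre and 70 mm from its centre (the handle ends 85 mm from the centre); axes as peeler_mid
- lighter_mid (a point): the long gas lighter: rounded red plastic handle (116 long x 22 wide x 20 high, a 5 mm trigger on top 29 to 47 from the centre) and a thin steel tube 9 across for the other half; 206 long in all; grip the handle across its 22 mm width, near lighter_handle. The point is its centre, half-way up (10 mm above its underside); x along its length from the handle to the working end, z up as it lies
- lighter_handle (a point): a point on the lighter's handle, as high as the centre and 30 mm from its centre (the handle ends 103 mm from the centre); axes as lighter_mid
- low_channel (a point): the lowest channel, at the front, nearest the robot (for the opener). 76 clear x 246 long; on its lower side a ledge 6 thick x 14 high with a 110 gap in the middle for the fingers: a tool may slide down to it. Point: on the sloping floor, mid-length, midway between the ledges; x up the slope (away from the robot), y along the channel to the left, z square off the floor
- middle_channel (a point): the middle channel (for the peeler). 76 clear x 246 long; on its lower side a ledge 6 thick x 14 high with a 110 gap in the middle for the fingers: a tool may slide down to it. Point: on the sloping floor, mid-length, midway between the ledges; x up the slope (away from the robot), y along the channel to the left, z square off the floor
- top_channel (a point): the top channel, farthest from the robot (for the lighter). 76 clear x 246 long; on its lower side a ledge 6 thick x 14 high with a 110 gap in the middle for the fingers: a tool may slide down to it. Point: on the sloping floor, mid-length, midway between the ledges; x up the slope (away from the robot), y along the channel to the left, z square off the floor
- opener: the opener itself; origin under its centre, on its underside
- peeler: the peeler itself; origin under its centre, on its underside
- lighter: the lighter itself; origin under its centre, on its underside
- tin: bystander: a food tin 75 across x 58 high, origin at the centre of its underside
- mill: bystander: a turned wooden salt mill 55 across x 164 high, origin at the centre of its underside
- glass: bystander: a drinking glass 80 across x 91 high, origin at the centre of its underside

How it is judged (in metres and radians):
At the end, for the whole second after the job is handed in: Opener in the lowest, peeler in the middle, lighter in the top channel: each centre within 34 mm of the channel's middle line and 42 mm of its mid-length, on the floor, along it within 0.2 rad (opener and peeler flat within 0.15 rad; the round lighter may roll), handle to the right, at rest (x of opener_mid in the frame of low_channel between -0.034 and 0.034 m and y of opener_mid in the frame of low_channel between -0.042 and 0.042 m and z of opener_mid in the frame of low_channel between 0.001 and 0.018 m and y of opener_handle in the frame of low_channel below -0.02 m and angle between the x axis of opener_mid and the y axis of low_channel, either way round below 0.2 rad and linear speed of each of opener, peeler, lighter below 0.02 m/s and angle between the z axis of opener_mid and the z axis of low_channel, either way round below 0.15 rad and x of peeler_mid in the frame of middle_channel between -0.034 and 0.034 m and y of peeler_mid in the frame of middle_channel between -0.042 and 0.042 m and z of peeler_mid in the frame of middle_channel between 0.001 and 0.018 m and y of peeler_handle in the frame of middle_channel below -0.02 m and angle between the x axis of peeler_mid and the y axis of middle_channel, either way round below 0.2 rad and angle between the z axis of peeler_mid and the z axis of middle_channel, either way round below 0.15 rad and x of lighter_mid in the frame of top_channel between -0.034 and 0.034 m and y of lighter_mid in the frame of top_channel between -0.042 and 0.042 m and z of lighter_mid in the frame of top_channel between 0.001 and 0.018 m and y of lighter_handle in the frame of top_channel below -0.005 m and angle between the x axis of lighter_mid and the y axis of top_channel, either way round below 0.2 rad); the robot touches nothing.
It fails at once if the tin is displaced by more than 30 mm (distance of tin from where it was at the start of the episode above 0.03 m).
It fails at once if the mill is displaced by more than 30 mm (distance of mill from where it was at the start of the episode above 0.03 m).
It fails at once if the glass is displaced by more than 30 mm (distance of glass from where it was at the start of the episode above 0.03 m).
It also fails if it takes over 72 s, if anything falls off the work surface, if the arm or the gripper's body presses on something with over 40 N, if the wrist force passes 120 N, or if a joint passes its speed limit or range.

## Robot

A 7-joint arm with a two-finger parallel gripper is mounted at the origin on a cart in front of the work surface, level with it; the furniture and walls round the work are solid. World frame = base frame: x ahead of the robot, y to its left, z up, the work surface at z = 0. Lengths are in m, angles in degrees, forces in N, time in s.
With the tool pointing down it reaches from about 0.425 to 0.875 m from the base axis. Payload 4.7 kg.
Tool frame: the origin (TCP) lies midway between the tips of the shut fingers; the grasp point (between the pads) lies 19 mm behind it; z points along the fingers, y is the direction in which the jaws open and shut (so a half turn about z gives the same grasp; the last joint's range is limited). The gripper opens to 87 mm and grips with 3 to 60 N. Pads are 19 mm wide; open, the fingers measure 117 mm over their backs; the gripper's body (75 mm by 190 mm) begins 51 mm behind the grasp point.
Start: joints at [66.297, 18.392, -4.016, 83.108, 1.295, 78.541, -3.26], TCP at [0.27, -0.591, 0.223] pointing down, gripper open.
Joint ranges: [-163.93, 163.93], [-17.29, 119.83], [-79.2, 71.16], [3.27, 140.29], [-89.18, 269.18], [5.43, 117.66], [-154.24, 154.24]. Speed limits (degrees/s): [147.25, 147.25, 180, 180, 180, 180, 180].

## Interface

Orientations are given as [roll, pitch, yaw] about the fixed x, y, z axes, in that order (R = Rz(yaw) Ry(pitch) Rx(roll)).
In Python, from cell import env gives the robot as it stands. The module is installed in compiled form; this text tells all that it offers.
- The arm moves only by the tool servo_tool, never from a script. Its argument "plan" is a list of rows, each a list of 3 entries, a list of its own where there are three numbers: the opening, from 0 (shut) to 1 (fully open), then the shift along the tool's x, y, z in cm, then the turn, a rotation vector about the tool's x, y, z in degrees. A call has 1 to 20 rows; each row shifts and turns the pose as measured when the row begins, along the tool's axes as they then stand; what a row does not reach is not made up. A row lasts 1/12 s, in which the tool goes at most 41.7 mm and 7.16 degrees, less where a joint would pass 70% of its speed; a pose out of reach is approached as far as the arm can. A call is refused whole if a number of a shift passes 4.17 or a number of a turn 7.16, either way. A call with a gripper value outside its range is refused whole. The fingers move at their own pace and stop on an object; "force" is the grip in N (left out, the last holds). Time passes only in rows, so rows that do not move let the fingers close. It gives the time, the measured TCP pose, the force and the opening at its end, in the units of the state.
- env.get_obs(): the state, without advancing time (a new reading comes with each control period).
- env.read_camera(name): name is "side" or "top" or "wrist"; returns a dict with "image" (420x560x3 uint8, blue, green, red), "fx", "fy", "cx", "cy" (pixels), "rvec" (rotation vector, rad) and "tvec" (3), from world to camera coordinates, as OpenCV has them; the wrist camera has in their place "T_tool_cam" (4x4, takes a point from camera to tool coordinates, whose origin is the TCP and whose axes are the flange's). Camera axes: x right, y down, z forward; pixel columns grow to the right and rows downward; lengths in m; the calibration is good to about 2 mm. A picture is of the moment at which its call begins: read the wrist's pose just before it. There is no depth.
- env.sign_off(): hands the job in, once; it reports no verdict.
The state is a dict: "time_s": time; "qpos": joint angles; "joint_velocities": joint speeds; "effort": joint torques, N m; "tool_pos": TCP position; "tool_rot": TCP orientation; "force": force on the tool from outside, world axes, zero at the start; "wrist_torque": the same for the moment, N m; "grip_width": finger opening in m.
Only numpy, scipy, OpenCV 4.12 (cv2) and the standard library are available. Lean on these libraries where they do the work, as an engineer would, in place of code of your own. Each camera call takes 0.05 s, during which the arm holds its last target. There are 200 camera calls.

## Working session

There is one attempt and no reset: what is moved stays moved. The work goes in short steps, Python scripts to look and compute and a tool call to move; the robot and the scene stay as the last step left them, time stands still between calls to the robot, and variables do not carry over. Pictures are saved under pics/ and viewed, about 8 in all and at most 12, crops included, and the job is handed in when it is done.

Besides the shell and the picture viewer there is one more tool, called after "Request:" in YAML: its name, and indented under it one key for each argument. servo_tool: Moves the arm, as the interface text tells. Its arguments: {"type":"object","properties":{"plan":{"type":"array"},"force":{"type":"number"}},"required":["plan"]}

```bash
mkdir -p pics; ls; cat > h.py <<'E'
import numpy as np,cv2
from scipy.spatial.transform import Rotation as R
from cell import env
def cam(n):
    o=env.get_obs(); c=env.read_camera(n); K=np.array([[c['fx'],0,c['cx']],[0,c['fy'],c['cy']],[0,0,1.]])
    if 'rvec' in c:
        Rm=cv2.Rodrigues(np.array(c['rvec'],float))[0]; t=np.array(c['tvec'],float).ravel()
        Rw=Rm.T; p=-Rm.T@t
    else:
        T=np.array(c['T_tool_cam']); Rt=R.from_euler('xyz',o['tool_rot'],degrees=True).as_matrix()
        Rw=Rt@T[:3,:3]; p=Rt@T[:3,3]+np.array(o['tool_pos'])
    return c['image'],K,Rw,p
def ray(C,uv):
    _,K,Rw,p=C; d=Rw@np.linalg.inv(K)@np.array([uv[0],uv[1],1.]); return p,d
def onz(C,uv,z):
    p,d=ray(C,uv); return p+d*(z-p[2])/d[2]
def proj(C,P):
    _,K,Rw,p=C; q=K@Rw.T@(np.array(P)-p); return q[:2]/q[2]
E
python3 - <<'E'
from h import *
print(env.get_obs())
for n in('side','top'):
    C=cam(n); cv2.imwrite(f'pics/{n}0.png',C[0]); print(n,C[1][0,0],C[3],C[2][:,2])
E
```

```text
pics
{'time_s': 0.0, 'qpos': array([66.29768109, 18.43813512, -4.01532896, 83.17686727,  1.29694485,
       78.53937791, -3.26200151]), 'joint_velocities': array([-0.06202654, -0.09654929, -0.00357382,  0.06486752, -0.03959621,
        0.04609842,  0.05894943]), 'effort': array([-4.98085483e-04, -4.91291392e+01, -4.04096385e-01, -3.12528384e+01,
       -6.39036368e-02,  4.38928034e-02,  1.81639948e-04]), 'tool_pos': array([ 0.2693636 , -0.59094408,  0.22145475]), 'tool_rot': array([-1.79890972e+02,  7.76916312e-03,  2.45103139e+01]), 'force': array([-0.94816381, -0.28113636,  0.54302634]), 'wrist_torque': array([0.02359768, 0.04582969, 0.01835499]), 'grip_width': 0.08702790107654323}
side 384.9056832188162 [0.46186226 0.66702231 0.67718191] [ 0.14353773 -0.75446458 -0.64045305]
top 438.67483431780437 [ 0.48713746 -0.01958814  0.99589396] [ 0.15320503 -0.03735051 -0.98748831]
```

View pics/side0.png

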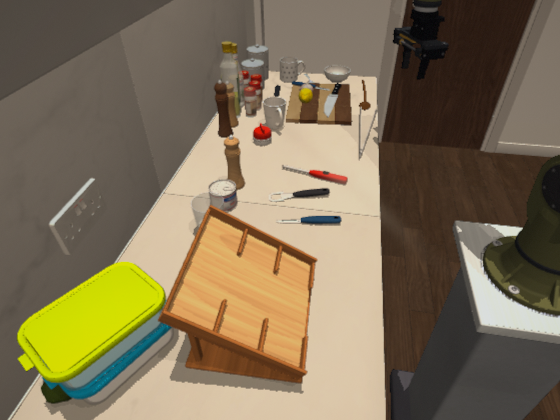

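View pics/top0.png

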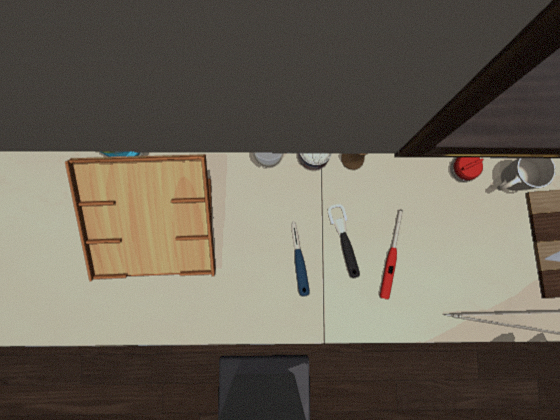

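The side view shows the tray with its low edge facing the robot. To its right lie the peeler (320,220), opener (310,193) and lighter (320,175). In the top view the peeler is at (300,260), opener at (343,240) and lighter at (391,255), all with handles toward the robot. The tray's corners there are about (68,160), (207,155), (214,275) and (92,279).

```bash
python3 - <<'E'
from h import *
a=cv2.imread('pics/top0.png')[145:290,60:222]; b=cv2.imread('pics/side0.png')[205:385,160:322]
a=cv2.resize(a,None,fx=2.45,fy=2.45,interpolation=cv2.INTER_CUBIC); b=cv2.resize(b,None,fx=2.45,fy=2.45,interpolation=cv2.INTER_CUBIC)
H=max(a.shape[0],b.shape[0]); a=cv2.copyMakeBorder(a,0,H-a.shape[0],0,0,cv2.BORDER_CONSTANT)
cv2.imwrite('pics/crop.png',np.hstack([a,b]))
C=cam('top'); im=C[0].astype(int); B,G,Rr=im[...,0],im[...,1],im[...,2]
roi=np.zeros(B.shape,bool); roi[195:310,280:420]=1
diff=np.abs(im-np.median(im[200:310,280:420].reshape(-1,3),axis=0)).sum(2)
m=(roi&(diff>90)).astype(np.uint8)
m[:,321:326]&=(diff[:,321:326]>0).astype(np.uint8)
n,l,s,c=cv2.connectedComponentsWithStats(m)
for i in range(1,n):
    if s[i,4]<40: continue
    ys,xs=np.where(l==i); print(s[i],c[i])
    P=np.array([onz(C,(x,y),0.01)[:2] for x,y in zip(xs,ys)],np.float32)
    r=cv2.minAreaRect(P); mu=P.mean(0); u=np.linalg.svd(P-mu)[2][0] if 0 else np.linalg.svd(P-mu,full_matrices=False)[2][0]
    if u[0]<0:u=-u
    t=(P-mu)@u; w=(P-mu)@np.array([-u[1],u[0]])
    print('rect',r,'yaw',np.degrees(np.arctan2(u[1],u[0])),'len',np.ptp(t),'w',np.ptp(w),'mid',mu+u*(t.max()+t.min())/2+np.array([-u[1],u[0]])*(w.max()+w.min())/2)
    col=im[ys,xs].mean(0);print(col)
E
```

```text
[321 195   3 115 155] [322.20645161 247.86451613]
rect ((0.5430269241333008, -0.13877908885478973), (0.002987723331898451, 0.25549086928367615), 89.98711395263672) yaw -0.036161482 len 0.2554916 w 0.0030273125 mid [ 0.5430271  -0.13876484]
[102.16774194 114.49677419 119.67741935]
[378 209  25  91 716] [388.7472067 266.5377095]
rect ((0.538316547870636, -0.2957742214202881), (0.027573762461543083, 0.20744571089744568), 76.87464141845703) yaw -12.092477 len 0.20745298 w 0.02850409 mid [ 0.5384565 -0.2947856]
[ 56.40921788  63.16620112 138.17877095]
[339 232  21  47 518] [348.8011583  256.06563707]
rect ((0.5337921977043152, -0.1979007124900818), (0.10598841309547424, 0.027435529977083206), 13.92677116394043) yaw 14.45013 len 0.10597478 w 0.027644526 mid [ 0.5337425  -0.19774975]
[48.22007722 50.3996139  52.24517375]
[294 247  16  50 523] [300.84703633 273.42638623]
rect ((0.4972156584262848, -0.09057308733463287), (0.10886507481336594, 0.026986004784703255), 6.036001682281494) yaw 8.214696 len 0.10882205 w 0.02702013 mid [ 0.49684125 -0.08914541]
[79.95028681 66.22944551 50.20267686]
```

View pics/crop.png

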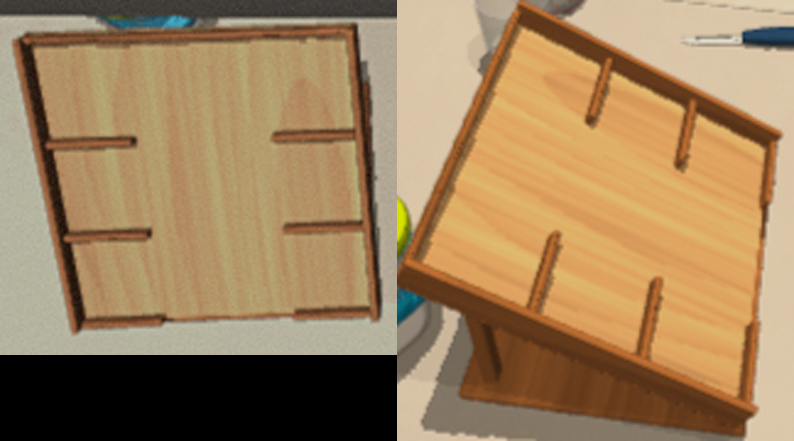

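The crop shows the tray corners and ledge ends clearly in both views: inner ledge ends at top crop (275,136), (287,228), (134,142), (149,235), and side crop (592,122), (682,165), (556,236), (657,282). I'll triangulate from these.

```bash
python3 - <<'E'
from h import *
T=cam('top');S=cam('side')
c={'A':((275,136),(592,122)),'B':((287,228),(682,165)),'C':((134,142),(556,236)),'D':((149,235),(657,282)),
'BR':((353,28),(522,5)),'FR':((376,316),(777,135)),'FL':((76,328),(752,410)),'BL':((19,40),(403,266))}
X={}
for k,(a,b) in c.items():
    a=np.array(a)/2.45+[60,145]; b=(np.array(b)-[397,0])/2.45+[160,205]
    p,d=ray(T,a);q,e=ray(S,b);d/=np.linalg.norm(d);e/=np.linalg.norm(e)
    s=np.linalg.lstsq(np.c_[d,-e],q-p,rcond=None)[0]; X[k]=(p+s[0]*d+q+s[1]*e)/2
    print(k,X[k].round(4),'miss',np.linalg.norm(p+s[0]*d-q-s[1]*e).round(4))
n=np.linalg.norm
print('AC',n(X['A']-X['C']),'BD',n(X['B']-X['D']),'AB',n(X['A']-X['B']),'CD',n(X['C']-X['D']),'w',n(X['FR']-X['FL']),n(X['BR']-X['BL']),'d',n(X['BR']-X['FR']),n(X['BL']-X['FL']))
m=(X['A']+X['B']+X['C']+X['D'])/4; print('ledge mean',m)
ys=sum([X['C']-X['A'],X['D']-X['B'],X['FL']-X['FR'],X['BL']-X['BR']]);psi=np.degrees(np.arctan2(-ys[0],ys[1]));print('yaw',psi)
up=X['A']+X['C']-X['B']-X['D'];print('slope',np.degrees(np.arctan2(up[2],n(up[:2]))), 'yaw2',np.degrees(np.arctan2(up[1],up[0])))
mc=np.mean([X[k] for k in('FR','FL','BR','BL')],0);print('corner mean',mc)
# tool tips
for k,uv in {'peel':[(294,222),(304,295)],'open':[(335,205),(354,277)],'light':[(400.5,209),(385.5,298)]}.items():
    P=[onz(T,u,.008) for u in uv];d=P[0]-P[1];print(k,P[0][:2],P[1][:2],'mid',(P[0]+P[1])[:2]/2,'len',n(d),'yaw',np.degrees(np.arctan2(d[1],d[0])))
cv2.imwrite('pics/w0.png',cam('wrist')[0])
E
```

```text
A [0.6361 0.1736 0.1264] miss 0.0016
B [0.5646 0.1701 0.0849] miss 0.0018
C [0.6313 0.2858 0.1287] miss 0.0002
D [0.56   0.2835 0.088 ] miss 0.0012
BR [0.711  0.1044 0.1804] miss 0.0037
FR [0.4923 0.0977 0.0561] miss 0.0003
FL [0.4823 0.3505 0.0575] miss 0.0012
BL [0.7023 0.3595 0.1796] miss 0.001
AC 0.11231988390281265 BD 0.11357691245088772 AB 0.0827555114731299 CD 0.08216692904414084 w 0.25304418461647715 0.25524798481238714 d 0.25169468181410903 0.2518369566043136
ledge mean [0.59798529 0.22826206 0.1069779 ]
yaw 2.186700456953873
slope 29.919586162982142 yaw2 2.3497935786812385
corner mean [0.59699428 0.22800574 0.11839073]
peel [ 0.60857704 -0.07570582] [ 0.4457039  -0.09686719] mid [ 0.52714047 -0.0862865 ] len 0.16424209311365667 yaw 7.402714998861288
open [ 0.64793828 -0.1700915 ] [ 0.48471644 -0.20946094] mid [ 0.56632736 -0.18977622] len 0.16790272171135395 yaw 13.560833015379334
light [ 0.6390075  -0.32146657] [ 0.4382358  -0.27885351] mid [ 0.53862165 -0.30016004] len 0.20524412092172606 yaw -11.982991565764761
```

```bash
python3 - <<'E'
from h import *
T=cam('top');S=cam('side')
for uv in[(360,150),(366,85),(376,110)]:
    p,d=ray(S,uv);print(uv,onz(S,uv,0)[:2],[ (p+d*(y-p[1])/d[1]).round(3) for y in(-.4,-.5,-.6)])
for uv in[(447,315),(520,308),(558,330),(500,340)]: print(uv,onz(T,uv,0)[:2],onz(T,uv,.15)[:2])
a=cv2.imread('pics/side0.png')[55:175,270:400];b=cv2.imread('pics/w0.png')
cv2.imwrite('pics/v.png',np.hstack([cv2.resize(a,(400,370),interpolation=cv2.INTER_CUBIC),cv2.resize(b,(400,370))]))
E
```

```text
(360, 150) [ 0.40173779 -0.46914709] [array([ 0.405, -0.4  ,  0.041]), array([ 0.4  , -0.5  , -0.018]), array([ 0.395, -0.6  , -0.078])]
(366, 85) [ 0.3873389  -1.02433684] [array([ 0.415, -0.4  ,  0.25 ]), array([ 0.41, -0.5 ,  0.21]), array([ 0.406, -0.6  ,  0.17 ])]
(376, 110) [ 0.34642955 -0.78063654] [array([ 0.377, -0.4  ,  0.178]), array([ 0.369, -0.5  ,  0.131]), array([ 0.361, -0.6  ,  0.084])]
(447, 315) [ 0.39968458 -0.41884606] [ 0.4128566  -0.35871045]
(520, 308) [ 0.41403158 -0.58745618] [ 0.42504267 -0.50192478]
(558, 330) [ 0.36504696 -0.67067496] [ 0.38343604 -0.57260927]
(500, 340) [ 0.34440669 -0.53573485] [ 0.36590458 -0.45799363]
```

View pics/v.png

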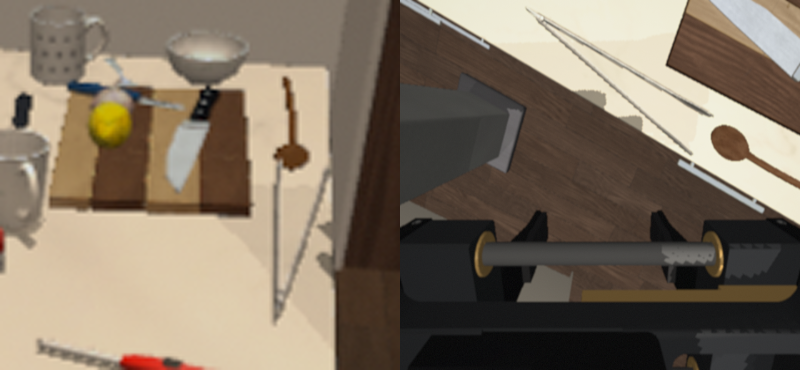

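Left: tongs and a spoon lying flat on the worktop, so the path is clear at this height. Right: the wrist camera looks ahead past the fingers. Moving above the opener.

Request:
servo_tool:
  plan:
    - [1,[1.5,-0.8,0],[0,0,0]]
    - [1,[3,-1.6,0],[0,0,0]]
    - [1,[3,-1.6,0],[0,0,0]]
    - [1,[3,-1.6,0],[0,0,0]]
    - [1,[3,-1.6,0],[0,0,0]]
    - [1,[3,-1.6,0],[0,0,0]]
    - [1,[3,-1.6,0],[0,0,0]]
    - [1,[3,-1.6,0],[0,0,0]]
    - [1,[3,-1.6,0],[0,0,0]]
    - [1,[3,-1.6,0],[0,0,0]]
    - [1,[3,-1.6,0],[0,0,0]]
    - [1,[0,0,0],[0,0,5]]
    - [1,[0,0,0],[0,0,5]]
    - [1,[0,0,0],[0,0,0]]

```text
time_s: 1.57
tool_pos: [0.4956, -0.2954, 0.2213]
tool_rot: [179.8, -0.0, 13.9]
force: [-0.7, 0.0, 0.5]
grip_width: 0.0867
```

```bash
python3 - <<'E'
from h import *
W=cam('wrist');print(W[3],W[2][:,2],'up',-W[2][:,1]);cv2.imwrite('pics/w1.png',W[0])
for k,P in {'open':(.566,-.190,.01),'peel':(.527,-.085,.01),'light':(.5385,-.297,.01)}.items(): print(k,proj(W,P))
E
```

```text
[ 0.57078306 -0.27653437  0.38427628] [-0.27325565 -0.06963281 -0.95941786] up [ 0.93214823  0.22713516 -0.28197393]
open [207.09321364 108.29244163]
peel [116.89698228 119.43539528]
light [287.0186058  151.82467481]
```

View pics/w1.png

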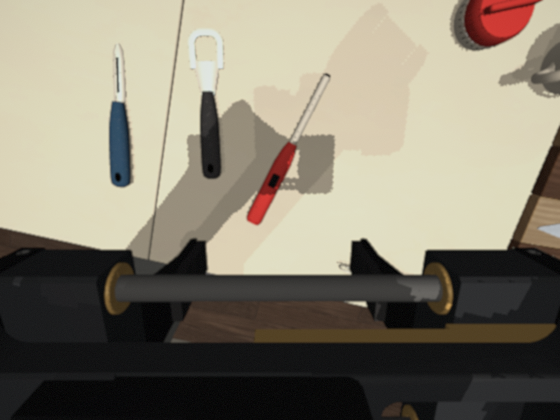

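All three tools are clear in the wrist view: peeler ends (118,44)/(121,186), opener (207,30)/(211,178), lighter (326,75)/(253,223).

```bash
python3 - <<'E'
from h import *
W=cam('wrist')
for k,e in {'peel':[(118,44),(121,186)],'open':[(206.5,30),(211,178)],'light':[(326.5,75),(253,223)]}.items():
    P=[onz(W,u,.009) for u in e];d=P[0]-P[1];print(k,P[0][:2],P[1][:2],'mid',((P[0]+P[1])/2)[:2],'len',np.linalg.norm(d),'yaw',np.degrees(np.arctan2(d[1],d[0])))
E
```

```text
peel [ 0.60973161 -0.07892952] [ 0.44317555 -0.09770918] mid [ 0.52645358 -0.08831935] len 0.1676114503427333 yaw 6.433090715291697
open [ 0.64820889 -0.17497416] [ 0.48180367 -0.21003684] mid [ 0.56500628 -0.1925055 ] len 0.1700590760167608 yaw 11.898549384265607
light [ 0.63593632 -0.3206103 ] [ 0.43441967 -0.27639194] mid [ 0.53517799 -0.29850112] len 0.2063109928447936 yaw -12.376146436295205
```

Request:
servo_tool:
  plan:
    - [1,[1.87,-1.69,2],[0,0,1.4]]
    - [1,[1.87,-1.69,2],[0,0,0]]
    - [1,[1.87,-1.69,2],[0,0,0]]
    - [1,[1.87,-1.69,2],[0,0,0]]
    - [1,[1.87,-1.69,2],[0,0,0]]
    - [1,[0,0,2],[0,0,0]]
    - [1,[0,0,2],[0,0,0]]
    - [1,[0,0,2],[0,0,0]]
    - [1,[0,0,0],[0,0,0]]

```text
time_s: 2.42
tool_pos: [0.5676, -0.2048, 0.0566]
tool_rot: [179.3, -0.1, 12.6]
force: [-0.9, 0.3, -1.2]
grip_width: 0.0866
```

Request:
servo_tool:
  plan:
    - [1,[0.1,-1.3,1],[0,0,0]]
    - [1,[0,0,2],[0,0,0]]
    - [1,[0,0,1.5],[0,0,0]]
    - [1,[0,0,0.8],[0,0,0]]
    - [1,[0,0,0],[0,0,0]]

```text
time_s: 2.83
tool_pos: [0.566, -0.1991, 0.0052]
tool_rot: [179.0, -0.2, 12.5]
force: [-0.4, -0.7, -0.3]
grip_width: 0.0866
```

Request:
servo_tool:
  plan:
    - [1,[0,-0.9,0.2],[0,0,0]]
    - [1,[0,0,0],[0,0,0]]
    - [0,[0,0,0],[0,0,0]]
    - [0,[0,0,0],[0,0,0]]
    - [0,[0,0,0],[0,0,0]]
    - [0,[0,0,0],[0,0,0]]
    - [0,[0,0,0],[0,0,0]]
    - [0,[0,0,0],[0,0,0]]
    - [0,[0,0,0],[0,0,0]]
    - [0,[0,0,0],[0,0,0]]
  force: 30

```text
time_s: 3.67
tool_pos: [0.5674, -0.1926, 0.0092]
tool_rot: [178.7, -0.6, 12.5]
force: [0.1, 0.5, -0.5]
grip_width: 0.0415
```

Request:
servo_tool:
  plan:
    - [0,[0,0,-1],[0,0,0]]
    - [0,[0,0,-2.5],[0,0,0]]
    - [0,[0,0,-3.5],[0,0,0]]
    - [0,[0,0,-3.5],[0,0,0]]
    - [0,[0,0,-3.5],[0,0,0]]
    - [0,[0,0,-3.5],[0,0,-3.5]]
    - [0,[0,0,-1.5],[0,0,-6.5]]
    - [0,[0,0,0],[0,0,-6.5]]
    - [0,[0,0,0],[0,0,-6.5]]
    - [0,[0,0,0],[0,0,-6.5]]
    - [0,[0,0,0],[0,0,-6.5]]
    - [0,[0,0,0],[0,0,-6.5]]
    - [0,[0,0,0],[0,0,-6.5]]
    - [0,[0,0,0],[0,0,-6.5]]
    - [0,[0,0,0],[0,0,-6.5]]
    - [0,[0,0,0],[0,0,-6.5]]
    - [0,[0,0,0],[0,0,-6.5]]
    - [0,[0,0,0],[0,0,-3.5]]
    - [0,[0,0,0],[0,0,0]]

```text
time_s: 5.25
tool_pos: [0.5583, -0.1866, 0.2158]
tool_rot: [179.7, 1.2, 95.1]
force: [0.2, -0.0, -0.3]
grip_width: 0.0411
```

Request:
servo_tool:
  plan:
    - [0,[1,0,0],[-3,0,2.5]]
    - [0,[2,0,0],[-6,0,0]]
    - [0,[3,0,0],[-6,0,0]]
    - [0,[3.4,0,0],[-6,0,0]]
    - [0,[3.4,0,0],[-6,0,0]]
    - [0,[3.4,0,0],[-3,0,0]]
    - [0,[3.4,0,0],[0,0,0]]
    - [0,[3.4,0,0],[0,0,0]]
    - [0,[3.4,0,0],[0,0,0]]
    - [0,[3.4,0,0],[0,0,0]]
    - [0,[3.4,0,0],[0,0,0]]
    - [0,[3.4,0,0],[0,0,0]]
    - [0,[2.5,0,0],[0,0,0]]
    - [0,[0,0,0],[0,0,0]]

```text
time_s: 6.42
tool_pos: [0.5417, 0.2189, 0.2083]
tool_rot: [148.3, 0.5, 90.6]
force: [0.4, 0.6, -1.4]
grip_width: 0.0404
```

```bash
cat >> h.py <<'E'
psi=np.radians(2.25);c3,s3=np.cos(np.pi/6),.5
U=np.array([c3*np.cos(psi),c3*np.sin(psi),s3]);V=np.array([-np.sin(psi),np.cos(psi),0]);N=np.cross(U,V)
M=np.array([.605,.2286,.096])
CH={'low':M-.082*U,'mid':M,'top':M+.082*U}
RT=np.c_[V,U,-N]
def err(ch,du=0,dv=0,dn=0):
    o=env.get_obs();Rt=R.from_euler('xyz',o['tool_rot'],degrees=True).as_matrix()
    t=CH[ch]+du*U+dv*V+dn*N
    print(o['time_s'],o['tool_pos'],'shift cm',(Rt.T@(t-o['tool_pos'])*100).round(2),'turn',np.degrees(R.from_matrix(Rt.T@RT).as_rotvec()).round(1),'grip',o['grip_width'],'F',o['force'])
def toward(P,yaw):
    o=env.get_obs();Rt=R.from_euler('xyz',o['tool_rot'],degrees=True).as_matrix();G=R.from_euler('xyz',[180,0,yaw],degrees=True).as_matrix()
    print(o['time_s'],o['tool_pos'],'shift cm',(Rt.T@(np.array(P)-o['tool_pos'])*100).round(2),'turn',np.degrees(R.from_matrix(Rt.T@G).as_rotvec()).round(1))
E
python3 - <<'E'
from h import *
err('low',dn=.05)
W=cam('wrist');cv2.imwrite('pics/w2.png',W[0])
E
```

```text
6.4167 [0.54172147 0.21888778 0.20829095] shift cm [ 0.72 -8.55  7.64] turn [ 1.7  1.3 -1.2] grip 0.04042379899641088 F [ 0.38768094  0.6205484  -1.44745532]
```

View pics/w2.png

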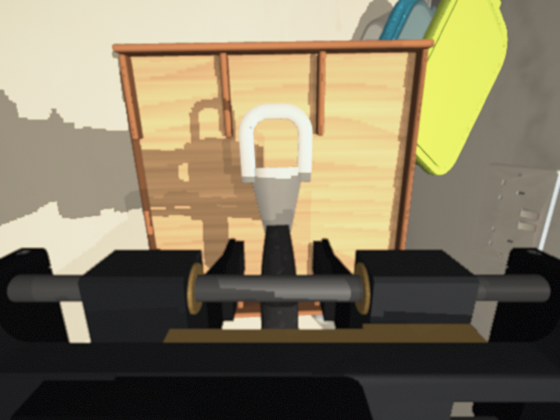

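The opener is held straight: loop at (277,110-180), head to the left end of the tray. The channels are visible to either side.

Request:
servo_tool:
  plan:
    - [0,[0.3,-2,1],[1.7,1.3,-1.2]]
    - [0,[0.3,-3,2],[0,0,0]]
    - [0,[0,-3,2.5],[0,0,0]]
    - [0,[0,-0.6,2],[0,0,0]]
    - [0,[0,0,0],[0,0,0]]

```text
time_s: 6.88
tool_pos: [0.5058, 0.2168, 0.0993]
tool_rot: [149.8, 0.1, 91.6]
force: [-0.3, -1.1, -0.2]
grip_width: 0.041
```

```bash
python3 -c "
from h import *
err('low',dn=.012)"
```

```text
6.8833 [0.50577582 0.21676121 0.09930448] shift cm [0.83 0.24 4.06] turn [ 0.2  0.4 -0.5] grip 0.04095216151327032 F [-0.28200381 -1.08957356 -0.17657948]
```

Request:
servo_tool:
  plan:
    - [0,[0.5,0.1,1],[0,0,0]]
    - [0,[0.5,0.1,1.2],[0,0,0]]
    - [0,[0,0,0.8],[0,0,0]]
    - [0,[0,0,0.4],[0,0,0]]
    - [0,[0,0,0.3],[0,0,0]]
    - [0,[0,0,0],[0,0,0]]

```text
time_s: 7.38
tool_pos: [0.5267, 0.2104, 0.0723]
tool_rot: [150.2, 0.9, 90.1]
force: [-2.0, 0.8, 1.3]
grip_width: 0.0407
```

```bash
python3 -c "
from h import *
err('low',dn=.012)"
```

```text
7.3833 [0.52666231 0.21036213 0.07233184] shift cm [ 1.53 -0.21  0.65] turn [-0.2  1.8 -1.5] grip 0.04069333576400705 F [-1.96155697  0.81434438  1.26615722]
```

Request:
servo_tool:
  plan:
    - [0,[0.8,0,0.2],[0,1.8,-1.5]]
    - [0,[0.7,0,0.2],[0,0,0]]
    - [0,[0.2,0,0.2],[0,0,0]]

```text
time_s: 7.63
tool_pos: [0.5295, 0.2148, 0.068]
tool_rot: [150.6, 1.4, 91.1]
force: [-27.6, -0.7, 29.5]
grip_width: 0.0411
```

```bash
python3 -c "
from h import *
err('low',dn=.012)"
```

```text
7.6333 [0.52951267 0.21483635 0.06799417] shift cm [ 1.08 -0.23  0.14] turn [-0.6  1.8 -0.3] grip 0.041078291389439574 F [-27.63844517  -0.65302593  29.5307246 ]
```

The opener is in contact with the floor, so I release it and back off.

Request:
servo_tool:
  plan:
    - [0,[0.2,0,-0.3],[0,0,0]]
    - [0.65,[0,0,0],[0,0,0]]
    - [0.65,[0,0,0],[0,0,0]]
    - [0.65,[0,0,0],[0,0,0]]
    - [0.65,[0,0,-0.5],[0,0,0]]
    - [0.65,[0,0,-1.5],[0,0,0]]
    - [0.65,[0,0,-3],[0,0,0]]
    - [0.65,[0,0,-3.5],[0,0,0]]
    - [0.65,[0,0,-3.5],[0,0,0]]
    - [0.65,[0,0,-3.5],[0,0,0]]
    - [0.65,[0,0,0],[0,0,0]]

```text
time_s: 8.55
tool_pos: [0.478, 0.2049, 0.1668]
tool_rot: [151.1, 2.7, 89.6]
force: [0.8, 0.8, 0.0]
grip_width: 0.0569
```

```bash
python3 - <<'E'
from h import *
toward((.527,-.0875,.2),6.8)
W=cam('wrist');T=cam('top')
cv2.imwrite('pics/p1.png',np.hstack([cv2.resize(W[0],(400,300)),cv2.resize(T[0][140:290,50:250],(400,300),interpolation=cv2.INTER_CUBIC)]))
E
```

```text
8.55 [0.47798982 0.20487145 0.16677779] shift cm [-29.33   5.4    0.76] turn [ 25.6 -18.7  81.6]
```

View pics/p1.png

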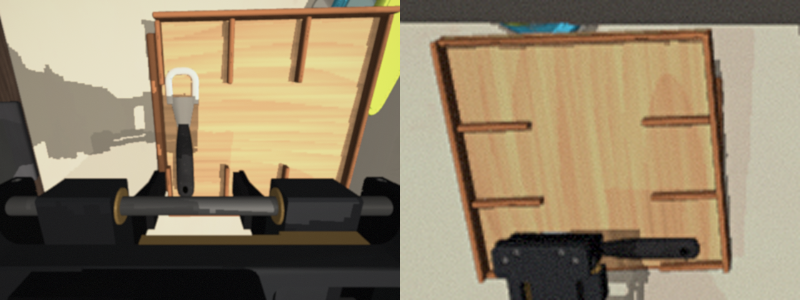

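The opener lies in the low channel with its head left (185,85) and handle to the right. On to the peeler.

Request:
servo_tool:
  plan:
    - [0.7,[-1.5,0,0],[0,0,0]]
    - [0.7,[-3,0,-0.5],[0,0,0]]
    - [0.8,[-3.4,0,-0.5],[0,0,0]]
    - [0.8,[-3.4,0,0],[0,0,0]]
    - [0.8,[-3.4,0,0],[2,-1.45,6.3]]
    - [0.8,[0,0,0],[2,-1.45,6.3]]
    - [0.8,[0,0,0],[2,-1.45,6.3]]
    - [0.8,[0,0,0],[2,-1.45,6.3]]
    - [0.8,[0,0,0],[2,-1.45,6.3]]
    - [0.8,[0,0,0],[2,-1.45,6.3]]
    - [0.8,[0,0,0],[2,-1.45,6.3]]
    - [0.8,[0,0,0],[2,-1.45,6.3]]
    - [0.8,[0,0,0],[2,-1.45,6.3]]
    - [0.8,[0,0,0],[2,-1.45,6.3]]
    - [0.8,[0,0,0],[2,-1.45,6.3]]
    - [0.8,[0,0,0],[2,-1.45,6.3]]
    - [0.8,[0,0,0],[2,-1.45,6]]
    - [0.8,[0,0,0],[0,0,0]]

```text
time_s: 10.15
tool_pos: [0.4694, 0.0869, 0.141]
tool_rot: [-180.0, 4.2, 2.4]
force: [-0.5, -0.1, 0.1]
grip_width: 0.0695
```

```bash
python3 -c "
from h import *
toward((.527,-.0875,.05),6.8)"
```

```text
10.15 [0.46943264 0.08688524 0.14096531] shift cm [ 5.68 17.66  8.7 ] turn [-0.2  4.2 -4.4]
```

Request:
servo_tool:
  plan:
    - [0.8,[0.5,1.6,0],[0,4.2,-4.4]]
    - [0.8,[1,3.2,0.5],[0,0,0]]
    - [0.8,[1.1,3.4,1.5],[0,0,0]]
    - [0.8,[1.1,3.4,2],[0,0,0]]
    - [0.8,[1.1,3.4,2],[0,0,0]]
    - [0.8,[0.8,2,1.5],[0,0,0]]
    - [0.8,[0,0,0],[0,0,0]]

```text
time_s: 10.73
tool_pos: [0.5434, -0.0822, 0.0507]
tool_rot: [-180.0, 0.5, 8.4]
force: [-0.8, 0.2, 0.2]
grip_width: 0.0697
```

```bash
python3 - <<'E'
from h import *
toward((.527,-.0875,.001),6.8)
E
```

```text
10.7333 [ 0.54341571 -0.0822399   0.05067671] shift cm [-1.66  0.28  4.98] turn [-0.   0.5  1.6]
```

Request:
servo_tool:
  plan:
    - [0.8,[-0.8,0.1,1],[0,0,1.6]]
    - [0.8,[-0.8,0.1,1.5],[0,0,0]]
    - [0.8,[0,0,1.2],[0,0,0]]
    - [0.8,[0,0,0.7],[0,0,0]]
    - [0.8,[0,0,0.3],[0,0,0]]

```text
time_s: 11.15
tool_pos: [0.5243, -0.0878, 0.0001]
tool_rot: [-179.9, 0.9, 7.2]
force: [-17.5, 2.3, 60.5]
grip_width: 0.0695
```

```bash
python3 - <<'E'
from h import *
toward((.527,-.0875,.002),6.8)
E
```

```text
11.15 [ 5.24250334e-01 -8.77552510e-02  1.03978960e-04] shift cm [ 0.27  0.01 -0.19] turn [-0.1  0.9  0.4]
```

Request:
servo_tool:
  plan:
    - [0.8,[0.2,0,-0.3],[0,0,0]]
    - [0,[0,0,0],[0,0,0]]
    - [0,[0,0,0],[0,0,0]]
    - [0,[0,0,0],[0,0,0]]
    - [0,[0,0,0],[0,0,0]]
    - [0,[0,0,0],[0,0,0]]
    - [0,[0,0,0],[0,0,0]]
    - [0,[0,0,0],[0,0,0]]
  force: 30

```text
time_s: 11.82
tool_pos: [0.5251, -0.0843, 0.0024]
tool_rot: [-179.8, 1.0, 7.8]
force: [0.2, 0.4, -1.2]
grip_width: 0.0308
```

Request:
servo_tool:
  plan:
    - [0,[0,-0.2,0],[0,0,0]]
    - [0,[0,0,0],[0,0,0]]
    - [0,[0,0,0],[0,0,0]]
    - [0,[0,0,-1],[0,0,0]]
    - [0,[0,0,-2.5],[0,0,0]]
    - [0,[0,0,-3.5],[0,0,0]]
    - [0,[0,0,-3.5],[0,0,0]]
    - [0,[0,0,-3.5],[0,0,0]]
    - [0,[0,0,-3.5],[0,0,0]]
    - [0,[0,0,-3.5],[0,0,-3.5]]
    - [0,[0,0,-2],[0,0,-6.5]]
    - [0,[0,0,0],[0,0,-6.5]]
    - [0,[0,0,0],[0,0,-6.5]]
    - [0,[0,0,0],[0,0,-6.5]]
    - [0,[0,0,0],[0,0,-6.5]]
    - [0,[0,0,0],[0,0,-6.5]]
    - [0,[0,0,0],[0,0,-6.5]]
    - [0,[0,0,0],[0,0,-6.5]]
    - [0,[0,0,0],[0,0,-6.5]]

```text
time_s: 13.4
tool_pos: [0.5257, -0.0808, 0.2542]
tool_rot: [-179.1, 0.2, 72.8]
force: [0.3, -0.1, -0.3]
grip_width: 0.0247
```

Request:
servo_tool:
  plan:
    - [0,[0,0,0],[0,0,-6.5]]
    - [0,[0,0,0],[0,0,-6.5]]
    - [0,[0,0,0],[-3,0,-4]]
    - [0,[0,0,0],[-6,0,0]]
    - [0,[1,0,0],[-6,0,0]]
    - [0,[2.5,0,0],[-6,0,0]]
    - [0,[3.4,0,0],[-6,0,0]]
    - [0,[3.4,0,0],[-3,0,0]]
    - [0,[3.4,0,0],[0,0,0]]
    - [0,[3.4,0,0],[0,0,0]]
    - [0,[3.4,0,0],[0,0,0]]
    - [0,[3.4,0,0],[0,0,0]]
    - [0,[3.4,0,0],[0,0,0]]
    - [0,[2,0,0],[0,0,0]]
    - [0,[0,0,0],[0,0,0]]

```text
time_s: 14.65
tool_pos: [0.5253, 0.2261, 0.2438]
tool_rot: [151.3, -0.1, 91.1]
force: [-0.0, -0.7, -0.3]
grip_width: 0.0247
```

```bash
python3 -c "
from h import *
err('mid',dn=.04)"
```

```text
14.65 [0.52528836 0.22607919 0.2438149 ] shift cm [ 0.03 -0.18 12.8 ] turn [-1.3  0.5 -1.1] grip 0.024707923714642362 F [-0.02636965 -0.72500884 -0.26257932]
```

Request:
servo_tool:
  plan:
    - [0,[0,-0.1,1.5],[-1.3,0.5,-1.1]]
    - [0,[0,-0.1,3],[0,0,0]]
    - [0,[0,0,3.2],[0,0,0]]
    - [0,[0,0,3],[0,0,0]]
    - [0,[0,0,1.5],[0,0,0]]
    - [0,[0,0,0],[0,0,0]]

```text
time_s: 15.15
tool_pos: [0.5868, 0.2288, 0.1397]
tool_rot: [149.5, 0.2, 92.5]
force: [-0.5, -0.6, -0.6]
grip_width: 0.0248
```

```bash
python3 -c "
from h import *
err('mid',dn=.006)"
```

```text
15.15 [0.58680847 0.22884421 0.13967061] shift cm [-0.09 -0.64  4.09] turn [0.5 0.  0.3] grip 0.02480442528594718 F [-0.47214072 -0.63286396 -0.55988076]
```

Request:
servo_tool:
  plan:
    - [0,[0,-0.3,1],[0,0,0]]
    - [0,[0,-0.3,1.2],[0,0,0]]
    - [0,[0,0,0.8],[0,0,0]]
    - [0,[0,0,0.4],[0,0,0]]
    - [0,[0,0,0.2],[0,0,0]]

```text
time_s: 15.57
tool_pos: [0.6006, 0.2247, 0.1082]
tool_rot: [149.5, 0.4, 92.1]
force: [0.5, 0.7, 0.1]
grip_width: 0.0247
```

```bash
python3 -c "
from h import *
err('mid',dn=.006)"
```

```text
15.5667 [0.6005874 0.224691  0.1081716] shift cm [ 0.38 -0.22  0.68] turn [0.5 0.4 0.1] grip 0.0246990332406809 F [0.54874471 0.72103929 0.14917767]
```

Request:
servo_tool:
  plan:
    - [0,[0.3,0,0.4],[0,0,0]]
    - [0,[0.1,0,0.3],[0,0,0]]
    - [0,[0,0,0.2],[0,0,0]]

```text
time_s: 15.82
tool_pos: [0.6026, 0.2255, 0.106]
tool_rot: [149.5, 1.0, 91.7]
force: [-9.0, -1.2, 6.6]
grip_width: 0.025
```

```bash
python3 -c "
from h import *
err('mid',dn=.006)"
```

```text
15.8167 [0.60257377 0.22550914 0.10597937] shift cm [ 0.31 -0.28  0.38] turn [0.5 1.2 0. ] grip 0.024985028846318452 F [-8.99072706 -1.21625354  6.63767506]
```

Request:
servo_tool:
  plan:
    - [0,[0,0,0.1],[0,0,0]]
    - [0.5,[0,0,0],[0,0,0]]
    - [0.5,[0,0,0],[0,0,0]]
    - [0.5,[0,0,0],[0,0,0]]
    - [0.5,[0,0,-0.5],[0,0,0]]
    - [0.5,[0,0,-1.5],[0,0,0]]
    - [0.5,[0,0,-3],[0,0,0]]
    - [0.5,[0,0,-3.5],[0,0,0]]
    - [0.5,[0,0,-3.5],[0,0,0]]
    - [0.5,[0,0,-3.5],[0,0,0]]
    - [0.5,[0,0,0],[0,0,0]]

```text
time_s: 16.73
tool_pos: [0.5205, 0.2271, 0.2489]
tool_rot: [149.3, 0.9, 91.8]
force: [0.6, 1.4, 0.5]
grip_width: 0.0435
```

```bash
python3 - <<'E'
from h import *
toward((.508,-.293,.25),-12.2)
W=cam('wrist');S=cam('side')
cv2.imwrite('pics/p2.png',np.hstack([cv2.resize(W[0],(400,300)),cv2.resize(S[0][200:380,130:370],(400,300),interpolation=cv2.INTER_CUBIC)]))
E
```

```text
16.7333 [0.52054237 0.22707786 0.24887622] shift cm [-51.94  -2.82  -0.86] turn [ 22.5 -27.2 101.4]
```

View pics/p2.png

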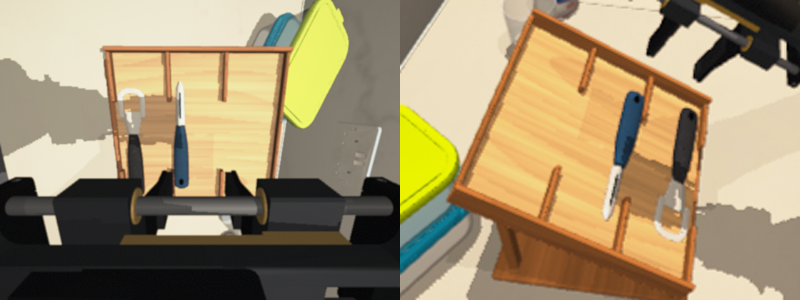

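Both the opener and the peeler lie in their channels with handles right. The lighter is next.

Request:
servo_tool:
  plan:
    - [0.5,[-1.5,0,-0.5],[0,0,0]]
    - [0.5,[-3,0,-0.5],[0,0,0]]
    - [0.8,[-3.7,0,0],[0,0,0]]
    - [0.8,[-3.7,0,0],[0,0,0]]
    - [0.8,[-3.7,0,0],[0,0,0]]
    - [0.8,[-3.7,0,0],[0,0,0]]
    - [0.8,[-3.7,0,0],[0,0,0]]
    - [0.8,[-3.7,0,0],[0,0,0]]
    - [0.8,[-3.7,0,0],[0,0,0]]
    - [0.8,[-3.7,0,0],[0,0,0]]
    - [0.8,[-3.7,0,0],[0,0,0]]
    - [0.8,[-3.7,0,0],[0,0,0]]
    - [0.8,[-3.7,0,0],[0,0,0]]
    - [0.8,[-2,0,0],[0,0,0]]
    - [0.8,[0,0,0],[1.4,-1.7,6.3]]
    - [0.8,[0,0,0],[1.4,-1.7,6.3]]
    - [0.8,[0,0,0],[1.4,-1.7,6.3]]
    - [0.8,[0,0,0],[1.4,-1.7,6.3]]
    - [0.8,[0,0,0],[1.4,-1.7,6.3]]
    - [0.8,[0,0,0],[1.4,-1.7,6.3]]

```text
time_s: 18.5
tool_pos: [0.5345, -0.258, 0.2158]
tool_rot: [163.6, -3.3, 51.9]
force: [0.2, 0.0, -0.6]
grip_width: 0.0699
```

Request:
servo_tool:
  plan:
    - [0.8,[0,0,0],[1.4,-1.7,6.3]]
    - [0.8,[0,0,0],[1.4,-1.7,6.3]]
    - [0.8,[0,0,0],[1.4,-1.7,6.3]]
    - [0.8,[0,0,0],[1.4,-1.7,6.3]]
    - [0.8,[0,0,0],[1.4,-1.7,6.3]]
    - [0.8,[0,0,0],[1.4,-1.7,6.3]]
    - [0.8,[0,0,0],[1.4,-1.7,6.3]]
    - [0.8,[0,0,0],[1.4,-1.7,6.3]]
    - [0.8,[0,0,0],[1.4,-1.7,6.3]]
    - [0.8,[0,0,0],[0,0,0]]

```text
time_s: 19.33
tool_pos: [0.5278, -0.2582, 0.1916]
tool_rot: [177.7, 6.0, -9.6]
force: [-0.1, -0.4, -0.4]
grip_width: 0.0695
```

```bash
python3 -c "
from h import *
toward((.5077,-.2927,.05),-12.2)"
```

```text
19.3333 [ 0.52778186 -0.25815897  0.1916177 ] shift cm [ 0.09  3.17 14.37] turn [2.4 6.  2.7]
```

Request:
servo_tool:
  plan:
    - [0.8,[0,0,0],[2.4,6,2.7]]
    - [0.8,[-0.3,0.8,1.5],[0,0,0]]
    - [0.8,[-0.3,1,2.8],[0,0,0]]
    - [0.8,[-0.3,1,3],[0,0,0]]
    - [0.8,[-0.3,1,3],[0,0,0]]
    - [0.8,[0,0,2.5],[0,0,0]]
    - [0.8,[0,0,1],[0,0,0]]
    - [0.8,[0,0,0],[0,0,0]]

```text
time_s: 20.0
tool_pos: [0.5014, -0.2942, 0.0359]
tool_rot: [179.8, 0.5, -11.0]
force: [0.2, -0.7, 0.1]
grip_width: 0.0695
```

```bash
python3 -c "
from h import *
toward((.5077,-.2927,.003),-12.2)"
```

```text
20.0 [ 0.50141012 -0.29422907  0.03588755] shift cm [ 0.62 -0.28  3.28] turn [0.2 0.5 1.2]
```

Request:
servo_tool:
  plan:
    - [0.8,[0.4,-0.2,1],[0,0.5,1.2]]
    - [0.8,[0.2,-0.1,1.2],[0,0,0]]
    - [0.8,[0,0,0.6],[0,0,0]]
    - [0.8,[0,0,0.2],[0,0,0]]

```text
time_s: 20.33
tool_pos: [0.5091, -0.2922, 0.0058]
tool_rot: [179.7, -0.1, -11.8]
force: [0.2, -0.7, -0.3]
grip_width: 0.0695
```

```bash
python3 -c "
from h import *
toward((.5077,-.2927,.003),-12.2);print(env.get_obs()['force'])"
```

```text
20.3333 [ 0.5091358  -0.29219584  0.0057644 ] shift cm [-0.13  0.08  0.28] turn [ 0.3 -0.1  0.4]
[ 0.23920373 -0.68054177 -0.27092801]
```

Request:
servo_tool:
  plan:
    - [0.8,[0,0,0.2],[0,0,0]]
    - [0,[0,0,0.05],[0,0,0]]
    - [0,[0,0,0],[0,0,0]]
    - [0,[0,0,0],[0,0,0]]
    - [0,[0,0,0],[0,0,0]]
    - [0,[0,0,0],[0,0,0]]
    - [0,[0,0,0],[0,0,0]]
    - [0,[0,0,0],[0,0,0]]
    - [0,[0,0,0],[0,0,0]]
    - [0,[0,0,0],[0,0,0]]
    - [0,[0,0,0],[0,0,0]]
  force: 40

```text
time_s: 21.25
tool_pos: [0.512, -0.2931, 0.0068]
tool_rot: [179.6, -0.4, -11.6]
force: [0.0, -0.2, 0.5]
grip_width: 0.0216
```

Request:
servo_tool:
  plan:
    - [0,[0,0,-1],[0,0,0]]
    - [0,[0,0,-2.5],[0,0,0]]
    - [0,[0,0,-3.5],[0,0,0]]
    - [0,[0,0,-3.5],[0,0,0]]
    - [0,[0,0,-3.5],[0,0,0]]
    - [0,[0,0,-3.5],[0,0,0]]
    - [0,[0,0,-3.5],[0,0,-3.5]]
    - [0,[0,0,-3.5],[0,0,-6.5]]
    - [0,[0,0,-1.5],[0,0,-6.5]]
    - [0,[0,0,0],[0,0,-6.5]]
    - [0,[0,0,0],[0,0,-6.5]]
    - [0,[0,0,0],[0,0,-6.5]]
    - [0,[0,0,0],[0,0,-6.5]]
    - [0,[0,0,0],[0,0,-6.5]]
    - [0,[0,0,0],[0,0,-6.5]]
    - [0,[0,0,0],[0,0,-6.5]]
    - [0,[0,0,0],[0,0,-6.5]]
    - [0,[0,0,0],[0,0,-6.5]]
    - [0,[0,0,0],[0,0,-6.5]]
    - [0,[0,0,0],[0,0,-6.5]]

```text
time_s: 22.92
tool_pos: [0.5044, -0.2913, 0.2937]
tool_rot: [179.4, 0.5, 80.3]
force: [0.4, -0.6, -0.8]
grip_width: 0.0213
```

Request:
servo_tool:
  plan:
    - [0,[0,0,0],[0,0,-6.5]]
    - [0,[0,0,0],[0,0,-6.5]]
    - [0,[0,0,0],[-3,0,-6.5]]
    - [0,[0,0,0],[-6,0,0]]
    - [0,[0,0,0],[-6,0,0]]
    - [0,[1,0,-0.5],[-6,0,0]]
    - [0,[2.5,0,-0.5],[-6,0,0]]
    - [0,[3.6,0,0],[-3,0,0]]
    - [0,[3.6,0,0],[0,0,0]]
    - [0,[3.6,0,0],[0,0,0]]
    - [0,[0,0,0],[0,0,0]]

```text
time_s: 23.83
tool_pos: [0.4879, -0.1721, 0.3023]
tool_rot: [149.0, 0.4, 102.1]
force: [-0.3, -0.4, -1.5]
grip_width: 0.0212
```

```bash
python3 -c "
from h import *
err('top',du=-.008,dv=-.026,dn=.06)"
```

```text
23.8333 [ 0.4879135  -0.17213356  0.30232716] shift cm [33.65 13.6  21.59] turn [ 1.1 -4.7  8.7] grip 0.02120518473537686 F [-0.34884728 -0.36469602 -1.48849218]
```

Request:
servo_tool:
  plan:
    - [0,[0,0,0],[0.5,-2.4,4.4]]
    - [0,[0.5,0,0],[0.5,-2.4,4.4]]
    - [0,[2,0,0],[0,0,0]]
    - [0,[3.4,0.4,0],[0,0,0]]
    - [0,[3.6,1,0],[0,0,0]]
    - [0,[3.6,1,0],[0,0,0]]
    - [0,[3.6,1,0],[0,0,0]]
    - [0,[3.6,1,0],[0,0,0]]
    - [0,[3.6,1,0.5],[0,0,0]]
    - [0,[3.6,1,1],[0,0,0]]
    - [0,[3.6,1,2],[0,0,0]]
    - [0,[3.6,0.8,2],[0,0,0]]
    - [0,[2,0,2],[0,0,0]]
    - [0,[0,0,0],[0,0,0]]

```text
time_s: 25.0
tool_pos: [0.6216, 0.1849, 0.2843]
tool_rot: [150.9, -0.7, 91.2]
force: [-1.3, -0.8, -0.5]
grip_width: 0.0215
```

```bash
python3 -c "
from h import *
err('top',du=-.008,dv=-.026,dn=.05)"
```

```text
25.0 [0.6216038  0.18491782 0.28427549] shift cm [ 1.74 -3.19 10.61] turn [-0.8 -0.1 -1.3] grip 0.021471178933309704 F [-1.26886553 -0.80143909 -0.54101736]
```

Request:
servo_tool:
  plan:
    - [0,[0.6,-1,1.5],[-0.8,0,-1.3]]
    - [0,[0.6,-1,3],[0,0,0]]
    - [0,[0.6,-0.8,3],[0,0,0]]
    - [0,[0,0,2],[0,0,0]]
    - [0,[0,0,0],[0,0,0]]

```text
time_s: 25.42
tool_pos: [0.6477, 0.2032, 0.1904]
tool_rot: [149.6, 0.2, 92.3]
force: [-0.8, -1.2, -1.3]
grip_width: 0.0213
```

```bash
python3 - <<'E'
from h import *
err('top',du=-.008,dv=-.026,dn=.012)
W=cam('wrist');S=cam('side')
cv2.imwrite('pics/p3.png',np.hstack([cv2.resize(W[0],(400,300)),cv2.resize(S[0][200:380,130:370],(400,300),interpolation=cv2.INTER_CUBIC)]))
E
```

```text
25.4167 [0.64768408 0.20315378 0.19036786] shift cm [ 0.13 -0.96  4.88] turn [0.4 0.2 0.1] grip 0.02129910518693525 F [-0.76779118 -1.17525407 -1.31146137]
```

View pics/p3.png

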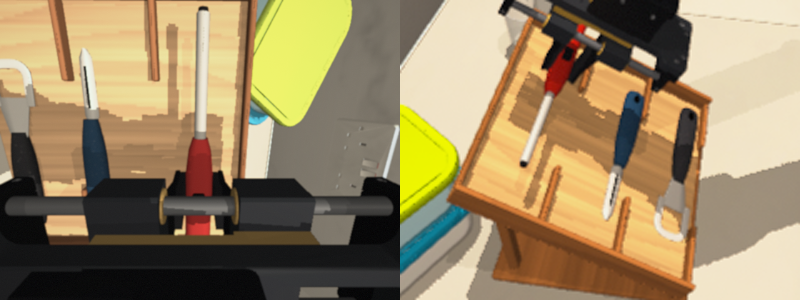

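The lighter is aligned above the top channel, tube to the left. The glass behind is clear of the gripper. Lowering now.

Request:
servo_tool:
  plan:
    - [0,[0.1,-0.4,1],[0,0,0]]
    - [0,[0,-0.5,1.3],[0,0,0]]
    - [0,[0,0,1],[0,0,0]]
    - [0,[0,0,0.5],[0,0,0]]
    - [0,[0,0,0.2],[0,0,0]]

```text
time_s: 25.93
tool_pos: [0.6664, 0.2041, 0.1681]
tool_rot: [148.3, 0.2, 92.0]
force: [-0.2, -1.1, 0.1]
grip_width: 0.0212
```

```bash
python3 -c "
from h import *
err('top',du=-.008,dv=-.026,dn=.012)"
```

```text
25.9333 [0.6663597  0.20408457 0.16805044] shift cm [ 0.1  -1.49  1.98] turn [ 1.7  0.3 -0.1] grip 0.02117979559111024 F [-0.20624107 -1.11950231  0.1035576 ]
```

Request:
servo_tool:
  plan:
    - [0,[0,-0.8,0.5],[1.7,0,0]]
    - [0,[0,-0.8,0.6],[0,0,0]]
    - [0,[0,-0.2,0.4],[0,0,0]]
    - [0,[0,0,0.2],[0,0,0]]

```text
time_s: 26.27
tool_pos: [0.6608, 0.2033, 0.1477]
tool_rot: [149.8, 0.2, 91.9]
force: [0.0, 0.4, -1.2]
grip_width: 0.0213
```

```bash
python3 -c "
from h import *
err('top',du=-.008,dv=-.026,dn=.012)"
```

```text
26.2667 [0.660775   0.20334299 0.14767763] shift cm [0.15 0.07 0.54] turn [ 0.2  0.3 -0.2] grip 0.021329829121168993 F [ 0.01926469  0.44238262 -1.16212659]
```

Request:
servo_tool:
  plan:
    - [0,[0,0,0.3],[0,0,0]]
    - [0,[0,0,0.3],[0,0,0]]

```text
time_s: 26.43
tool_pos: [0.6619, 0.2036, 0.1461]
tool_rot: [149.9, 0.5, 91.8]
force: [-33.6, -7.3, 36.4]
grip_width: 0.0211
```

```bash
python3 -c "
from h import *
err('top',du=-.008,dv=-.026,dn=.012)"
```

```text
26.4333 [0.66190457 0.2035676  0.14611591] shift cm [0.13 0.05 0.35] turn [ 0.1  0.6 -0.1] grip 0.021066106844600595 F [-33.59230991  -7.34471586  36.35463411]
```

Floor contact. Easing off, releasing and backing off toward the robot.

Request:
servo_tool:
  plan:
    - [0,[0,0,-0.2],[0,0,0]]
    - [0.45,[0,0,0],[0,0,0]]
    - [0.45,[0,0,0],[0,0,0]]
    - [0.45,[0,0,0],[0,0,0]]
    - [0.45,[0,0,-0.5],[0,0,0]]
    - [0.45,[0,0,-1.5],[0,0,0]]
    - [0.45,[0,0,-3],[0,0,0]]
    - [0.45,[0,0,-3.5],[0,0,0]]
    - [0.45,[0,0,-3.5],[0,0,0]]
    - [0.45,[-2,0,-3],[0,0,0]]
    - [0.45,[-3,0,0],[0,0,0]]
    - [0.45,[-3.5,0,0],[0,0,0]]
    - [0.45,[-3.5,0,0],[0,0,0]]
    - [0.45,[-3.5,0,0],[0,0,0]]
    - [0.45,[-3.5,0,0],[0,0,0]]
    - [0.45,[-3.5,0,0],[0,0,0]]
    - [0.45,[-3.5,0,0],[0,0,0]]
    - [0.45,[-2,0,0],[0,0,0]]
    - [0.45,[0,0,0],[0,0,0]]

```text
time_s: 28.02
tool_pos: [0.5938, -0.0852, 0.2924]
tool_rot: [149.1, 0.5, 92.5]
force: [-0.7, -1.1, 0.1]
grip_width: 0.0396
```

```bash
python3 - <<'E'
from h import *
T=cam('top');S=cam('side')
cv2.imwrite('pics/p4.png',np.hstack([cv2.resize(T[0][140:290,50:250],(400,300),interpolation=cv2.INTER_CUBIC),cv2.resize(S[0][180:360,150:390],(400,300),interpolation=cv2.INTER_CUBIC)]))
print(env.get_obs()['tool_pos'],env.get_obs()['time_s'])
E
```

```text
[ 0.59399231 -0.08032522  0.29228079] 28.1167
```

View pics/p4.png

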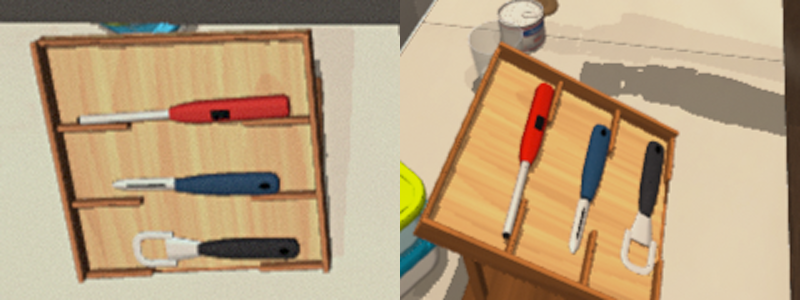

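All three are in their own channels with handles right. I'll check the numbers from the end pixels.

```bash
python3 - <<'E'
from h import *
T=cam('top')
for k,ch,a,b in [('opener','low',(135,247),(299,248)),('peeler','mid',(114,184),(279,184)),('lighter','top',(79,121),(290,106))]:
    q=[]
    for uv in(a,b):
        p,d=ray(T,np.array(uv)/2+[50,140]); O=CH[ch]+(.012)*N; q.append(p+d*(((O-p)@N)/(d@N))-CH[ch])
    m=(q[0]+q[1])/2;e=q[0]-q[1]
    print(k,'u',(m@U).round(4),'v',(m@V).round(4),'len',np.linalg.norm(e).round(4),'ang',np.arctan2(e@U,e@V).round(3))
E
```

```text
opener u -0.017 v -0.0125 len 0.1697 ang 0.054
peeler u -0.0253 v -0.0007 len 0.1656 ang 0.043
lighter u -0.0308 v 0.0011 len 0.2073 ang -0.039
```

```bash
python3 -c "
from h import *
print(env.get_obs()['joint_velocities'].round(2),env.sign_off())"
```

```text
the job is handed in; nothing more can be done
[-0.75 -0.31 -1.97 -0.01 -0.12  0.03 -0.07] None
```

I set all three tools in the tray and handed the job in at about 28 s of the 72 s allowed. The opener is in the lowest channel, the peeler in the middle and the lighter in the top, each resting against its lower ledge with the handle to the right.

My last check, from the top camera, gave these positions relative to each channel:

| Tool | Off middle line (limit 34 mm) | Off mid-length (limit 42 mm) | Angle (limit 0.2 rad) |
|---|---|---|---|
| Opener | -17 mm | -12 mm | 0.05 rad |
| Peeler | -25 mm | -1 mm | 0.04 rad |
| Lighter | -31 mm | +1 mm | 0.04 rad |

- **Tightest margin:** the lighter is only about 3 mm inside its limit. That matches where the ledge should stop it (about -30 mm), so I left it alone rather than risk nudging it.
- **Contact forces:** the fingertips pressed the worktop with about 60 N while I was picking up the peeler. Setting down the opener and the lighter showed about 40 and 50 N at the wrist. All are under the 120 N wrist limit. These contacts were at the fingertips or the held tool, so I don't expect the 40 N limit on the arm and gripper body to apply.
- **Bystanders:** I did not touch the tin, the mill or the glass. The last pictures show the tin and glass standing; I did not measure their positions again.
- **Not checked:** I judged flatness and height on the channel floor by eye from the pictures.

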